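# Hang the keyhole hook plate on the studio board

## Task

Take the blue hook plate out of the slotted wooden block and hang it on the brass-headed screw of the upright board, hooks facing outwards: pass the round end of its keyhole over the screw head, then slide the plate down until the narrow slot sits fully home on the screw. Leave it hanging upright and flat against the board, work gently by feel (never press the plate against the screw or board with more than about 20 N), and leave the tin, jar and brush where they are.

Things in the scene. Friction and masses are not known exactly. Their poses are not given: they have to be found in the camera images.
- plate: Blue metal plate, 0.16 kg, upright in the block: 8 mm thick (x), 80 wide (y), 100 tall (z), plus a 36 wide, 45 tall, 8 thick grip tab on top. Origin: centre of underside; +x is its front, with two hooks sticking out 38 mm (y +-26, 32 to 50 mm up). Keyhole right through: eight-sided opening 14 across, centre 55 mm up; 45 degree shoulders lead up into a slot 8 wide, closed end 80 mm up.
- tab (a point): Point in the middle of the plate's thickness, on the grip tab, 130 mm above the underside (15 mm below the top edge): where to pinch the plate from above, fingers closing along the plate's x. Axes as the plate.
- hole (a point): Centre of the keyhole's 14 mm opening, on the back face of the plate (x = -4 mm of the plate), 55 mm above the underside. Axes as the plate.
- slot_end (a point): On the back face of the plate, 77 mm above the underside (22 mm above the opening's centre): where the screw's axis lies when the slot is fully home. Axes as the plate.
- board: Fixed upright board, 240 mm wide (y), 170 tall, 18 thick, on feet 16 high. Its face looks along +x, away from the robot; origin: on the table under the middle of the face. A brass-headed screw stands square out of the face, 150 mm up, clamped tight in a flush rail: shank 6 dia, 11 long from face to head; head 11 dia, 4 thick. Its place along the rail is not measured: see rail_mid.
- rail_mid (a point): Middle of the rail on the board's face, 150 mm above the table. The screw's axis is at this height but clamped anywhere up to 14 mm to either side of this point along y. x points out of the face, y along the rail, z up.
- block: Fixed wooden block, 80 mm (x) by 120 mm (y), 30 mm high, with a slot along its y, 10 mm wide, 84 mm long and 20 mm deep, in which the plate stands; origin: centre of its underside.
- tin: Bystander: closed yellow tin, 72 mm diameter, 110 mm high; origin: centre of its underside.
- jar: Bystander: small amber jar with red cap, 54 mm diameter, 55 mm high, behind the board; origin: centre of its underside.
- brush: Bystander: brush 170 mm long lying on the table; origin under its middle.
Not all that is in view belongs to the job. What is meant by the plate is not green, and is the smaller of those in its own colour.

How it is judged (in metres and radians):
On the way, in this order (a step that is already met when the one before it is completed fails the run):
1. the plate is lifted clear of the block (height (world z) of plate above 0.045 m and contact force between the fingers and plate above 1 N), for 0.1 s.
2. the keyhole's opening is over the screw head: plate behind the head, not yet slid down (x of slot_end in the frame of rail_mid between -0.003 and 0.005 m and y of slot_end in the frame of rail_mid between -0.018 and 0.018 m and z of slot_end in the frame of rail_mid between 0.012 and 0.03 m), for 0.05 s.
At the end, for the whole second after the job is handed in: The plate hangs on the screw at rest, hooks outwards: slot end within 3 mm above the screw's home position, back face at most 5 mm from the board, within 18 mm sideways of the rail's middle, plate upright within 0.14 rad and parallel to the board within 0.2 rad (x of slot_end in the frame of rail_mid between -0.003 and 0.005 m and y of slot_end in the frame of rail_mid between -0.018 and 0.018 m and z of slot_end in the frame of rail_mid between -0.004 and 0.003 m and angle between plate's own z axis and vertical below 0.14 rad and angle between the x axis of plate and the x axis of board, either way round below 0.2 rad and linear speed of plate below 0.02 m/s); the robot touches nothing.
It fails at once if the plate is pressed against the board or screw with more than 20 N (contact force between plate and board above 20 N).
It fails at once if the robot pushes on the board with more than 10 N (contact force between any of the arm, the fingers and board above 10 N).
It fails at once if the tin, jar or brush is moved by more than 15 mm (distance of any of tin, jar, brush from where it was at the start of the episode above 0.015 m).
It also fails if it takes over 72 s, if anything falls off the work surface, if the arm or the gripper's body presses on something with over 40 N, if the wrist force passes 120 N, or if a joint passes its speed limit or range.

## Robot

A 6-joint arm with a two-finger parallel gripper is mounted at the origin on the work surface. World frame = base frame: x ahead of the robot, y to its left, z up, the work surface at z = 0. Lengths are in mm, angles in rad, forces in N, time in s.
With the tool pointing down it reaches from about 400 to 925 mm from the base axis. Payload 12.5 kg.
Tool frame: the origin (TCP) lies between the finger pads; the fingertips stand 19 mm ahead of it and the grasp point (between the pads) is the TCP (env.tips_ahead is the distance from the TCP to the fingertips, in mm); z points along the fingers, y is the line along which they close (so a half turn about z gives the same grasp; the last joint's range is limited). The gripper opens to 95 mm and grips with 3 to 60 N. Pads are 20 mm wide; open, the fingers measure 119 mm over their backs; the gripper's body (75 mm by 180 mm) begins 59 mm behind the grasp point.
Start: joints at [1.114, 0.491, 1.559, -0, 1.092, -0.106], TCP at [214.764, 586.959, 233.661] pointing down, gripper open.
Joint ranges: [-3.1, 3.1], [-0.84, 2.19], [0.05, 2.79], [-1.13, 4.28], [0.06, 2.93], [-2.69, 2.69]. Speed limits (rad/s): [2.22, 2.22, 2.79, 3.14, 3.14, 3.14].

## Interface

Orientations are given as [roll, pitch, yaw] about the fixed x, y, z axes, in that order (R = Rz(yaw) Ry(pitch) Rx(roll)).
In Python, from cell import env gives the robot as it stands.
- The arm moves only by the shell command python3 -m crank 'ROWS'. ROWS is JSON, a list of rows, each a list of 5 numbers: the shift along the tool's x, y, z in mm, then the turn about the tool's z in degrees, then the finger opening in mm, from 0 to 95.1. In form: [[dx, dy, dz, yaw, grip], ...]. A call has 1 to 10 rows; each row is the pose to reach, as a shift and turn from the pose commanded when the call began, along the tool's axes at that moment; what a row does not reach only later rows make up. A row lasts 1/12 s, in which the tool goes at most 41.7 mm and 7.16 degrees, less where a joint would pass 70% of its speed; a pose out of reach is approached as far as the arm can. A call with a gripper value outside its range is refused whole. The fingers move at their own pace and stop on an object; the grip force is fixed at half the most. Time passes only in rows, so rows that repeat a pose let the fingers close. It gives the time, the measured TCP pose, the force, the opening and the grip force at its end, in the units of the state.
- env.state(): the state, without advancing time (a new reading comes with each control period).
- env.read_camera(name): name is "scene" or "top"; returns a dict with "img" (480x640x3 uint8, blue, green, red), "K" (3x3 intrinsics, pixels), "pose" (4x4, takes a point from camera to world coordinates). Camera axes: x right, y down, z forward; pixel columns grow to the right and rows downward; lengths in mm; the calibration is good to about 2 mm. A picture is of the moment at which its call begins. There is no depth.
- env.job_done(): hands the job in; it is judged then, once.
The state is a dict: "t": time; "joints": joint angles; "qvel": joint speeds; "tau": joint torques, N m; "eef_pos": TCP position; "tcp_rot": TCP orientation; "ft_force": force on the tool from outside, world axes, zero at the start; "moment": the same for the moment, N m; "opening": opening from 0.0 (shut) to 1.0 (fully open); "grip_force": force on a finger pad.
Only numpy, scipy, OpenCV 4.12 (cv2) and the standard library are available. Lean on these libraries where they do the work, as an engineer would, in place of code of your own. Each camera call takes 0.05 s, during which the arm holds its last target. There are 200 camera calls.

## Working session

There is one attempt and no reset: what is moved stays moved. The work goes in short steps, Python scripts to look and compute and a shell command to move; the robot and the scene stay as the last step left them, time stands still between calls to the robot, and variables do not carry over. Pictures are saved under pics/ and viewed, at most 10 in all, crops included, and the job is handed in when it is done.

```bash
ls; mkdir -p pics
python3 - <<'E'
from cell import env
import cv2,numpy as np
for n in("scene","top"):
    c=env.read_camera(n);cv2.imwrite(f"pics/{n}0.png",c["img"]);print(n,c["K"].tolist(),np.round(c["pose"],4).tolist())
print(env.state())
E
```

```text
pics
scene [[537.860312406291, 0.0, 315.6065415773946], [0.0, 537.860312406291, 234.40652872476912], [0.0, 0.0, 1.0]] [[-0.4684, 0.759, -0.4522, 1169.0054], [0.8835, 0.4054, -0.2345, 226.6603], [0.0054, -0.5094, -0.8605, 1180.5921], [0.0, 0.0, 0.0, 1.0]]
top [[437.0153883765693, 0.0, 323.17176223897036], [0.0, 437.0153883765693, 246.39724327039065], [0.0, 0.0, 1.0]] [[0.0146, -0.9926, 0.1202, 461.2587], [-0.9995, -0.018, -0.0277, -44.5465], [0.0296, -0.1197, -0.9924, 1046.9507], [0.0, 0.0, 0.0, 1.0]]
{'t': 0.1, 'joints': array([ 1.11442150e+00,  4.91488892e-01,  1.55938903e+00, -2.30609313e-05,
        1.09171514e+00, -1.05548864e-01]), 'qvel': array([ 9.05664295e-04, -4.06330746e-03, -1.86324644e-03, -5.47776406e-04,
        2.20258790e-03, -2.73723621e-05]), 'tau': array([ 2.65508985e-03, -6.13627052e+01, -2.58606899e+01,  6.94239093e-02,
        4.70704981e-02, -3.50346704e-05]), 'eef_pos': array([214.66045651, 586.76632719, 233.12645297]), 'tcp_rot': array([-3.14059566e+00, -8.50554475e-05,  2.79077729e+00]), 'ft_force': array([-1.10626944,  0.79561338, -0.04480819]), 'moment': array([ 0.05398215, -0.04246551, -0.03879977]), 'grip_force': 0.0, 'opening': 0.999204047819562}
```

View pics/scene0.png

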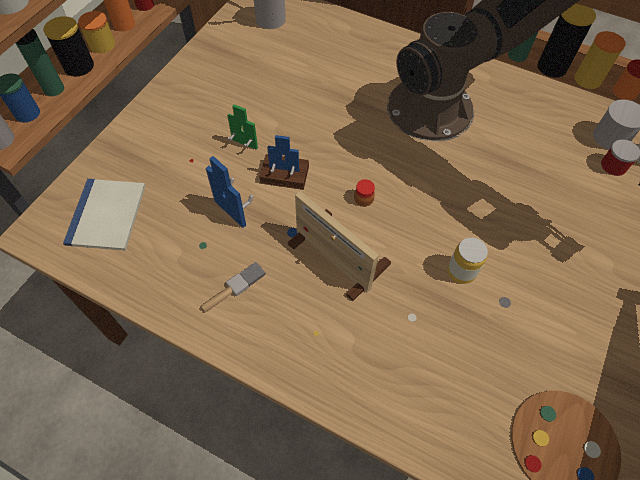

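View pics/top0.png

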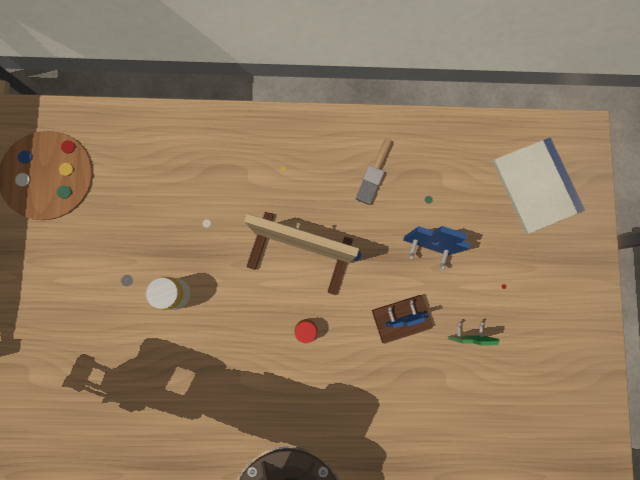

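The scene view shows the small plate in the block at about (284,155) and the board face with its rail at about (335,240). In the top view, the plate is at (405,320) and the board's top edge runs from (246,220) to (356,256). Next I'll enlarge both areas.

Run:
```python
import cv2,numpy as np
s=cv2.imread("pics/scene0.png");t=cv2.imread("pics/top0.png")
def cr(i,x,y,w,h,k): return cv2.resize(i[y:y+h,x:x+w],None,fx=k,fy=k,interpolation=cv2.INTER_CUBIC)
a=np.hstack([cr(s,285,185,100,75,4),cr(s,250,130,100,75,4)])
b=np.hstack([cr(t,240,205,130,75,3)[:, :400],cr(t,365,285,80,60,5)[:225,:400]])
b=np.hstack([cr(t,240,200,133,100,3)[:300,:399],cr(t,365,285,80,60,5)[:300,:400]])
o=np.zeros((600,800,3),np.uint8);o[:300,:800]=a;o[300:,:b.shape[1]]=b
cv2.imwrite("pics/z.png",o)
```

```text
(no output)
```

View pics/z.png

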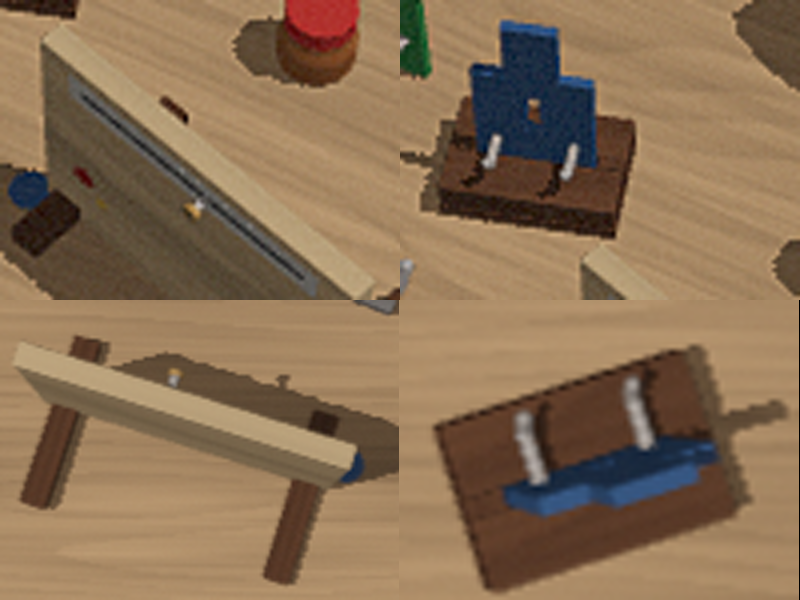

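The crops show the brass head at scene (333.7,237.5) and top (298.3,224.3). The plate's front edge, tab and hooks (towards +x) are clear in both views.

```bash
cat > h.py <<'E'
from cell import env
import cv2,numpy as np
def ray(c,u):
    d=c["pose"][:3,:3]@np.linalg.inv(c["K"])@np.array([u[0],u[1],1.]);return c["pose"][:3,3],d/np.linalg.norm(d)
def plane(c,u,z):
    o,d=ray(c,u);return o+d*(z-o[2])/d[2]
def tri(a,ua,b,ub):
    o,d=ray(a,ua);p,e=ray(b,ub);k=np.linalg.lstsq(np.c_[d,-e],p-o,rcond=None)[0]
    A,B=o+d*k[0],p+e*k[1];return (A+B)/2,np.linalg.norm(A-B)
E
python3 - <<'E'
from h import *
np.set_printoptions(precision=1,suppress=True)
S=env.read_camera("scene");T=env.read_camera("top")
print("screw head",tri(S,(333.7,237.5),T,(298.3,224.3)))
A=plane(T,(246.7,214),186);B=plane(T,(359,249),186);print("board T",A,B,np.linalg.norm(B-A),np.degrees(np.arctan2((A-B)[1],(A-B)[0])))
print("board S corners tri", tri(S,(285+375/4,185+288/4),T,(246.7,214)),tri(S,(285+43/4,185+45/4),T,(359,249)))
hsv=cv2.cvtColor(T["img"],cv2.COLOR_BGR2HSV);v=hsv[285:345,365:445]
m=((v[...,0]>95)&(v[...,0]<130)&(v[...,1]>120))
vv=np.where(m,v[...,2],0)
for r in range(20,48): print(r+285,''.join('%4d'%x for x in vv[r,18:66]) if vv[r].any() else '')
S1=cv2.cvtColor(S["img"],cv2.COLOR_BGR2HSV)[130:175,262:306]
m=((S1[...,0]>95)&(S1[...,0]<130)&(S1[...,1]>120));vv=np.where(m,S1[...,2],0)
for r in range(2,45): print(r+130,''.join('%4d'%x for x in vv[r,4:40]))
E
```

```text
screw head (array([615.1, -16.3, 148.6]), np.float64(1.9204584351604286))
board T [627.8  84.8 186. ] [ 561.6 -139.9  186. ] 234.25709011240397 73.59195089874775
board S corners tri (array([628.2,  91.7, 174.1]), np.float64(10.863744672487458)) (array([ 564.2, -141.3,  159.6]), np.float64(3.2126936706883953))
305 
306 
307 
308 
309 
310 
311 
312 
313    0   0   0   0   0   0   0   0   0   0   0   0   0   0   0   0   0   0   0   0   0   0   0   0   0   0   0   0   0   0   0   0   0   0  60  60  62  61  61  61  60  64   0   0   0   0   0   0
314    0   0   0   0   0   0   0   0   0   0   0   0   0   0   0   0   0   0   0   0   0   0   0   0   0   0   0   0   0   0   0   0   0   0  60  61  61  63  65  68  74  83 104 122 107   0   0   0
315    0   0   0   0   0   0   0   0   0   0   0   0   0   0   0   0   0   0   0   0   0   0   0   0   0   0  60  61  61  60  61  61  60  61  62  63  64  67  83 107 111  69  70  70  71   0   0   0
316    0   0   0   0   0   0   0   0   0   0   0   0   0   0   0   0   0   0   0   0   0   0   0  63  66  64  61  61  60  63  62  60  61  63  66  78  73  69  
[... 7937 characters left out ...]
   0   0   0   0   0   0   0   0   0   0   0   0   0   0  62   0   0   0   0  59  67  65  90   0   0   0
171    0   0   0   0   0   0   0   0   0   0   0   0   0   0   0   0   0   0   0   0   0   0   0   0   0   0   0   0   0   0   0  67  94   0   0   0
172    0   0   0   0   0   0   0   0   0   0   0   0   0   0   0   0   0   0   0   0   0   0   0   0   0   0   0   0   0   0   0   0   0   0   0   0
173    0   0   0   0   0   0   0   0   0   0   0   0   0   0   0   0   0   0   0   0   0   0   0   0   0   0   0   0   0   0   0   0   0   0   0   0
174    0   0   0   0   0   0   0   0   0   0   0   0   0   0   0   0   0   0   0   0   0   0   0   0   0   0   0   0   0   0   0   0   0   0   0   0
```

Run:
```python
from h import *
np.set_printoptions(precision=2,suppress=True)
S=env.read_camera("scene");T=env.read_camera("top")
def cen(c,x0,y0,x1,y1):
    v=cv2.cvtColor(c["img"],cv2.COLOR_BGR2HSV)[y0:y1,x0:x1]
    m=((v[...,0]>95)&(v[...,0]<130)&(v[...,1]>120)&(v[...,2]>100)).astype(np.uint8)
    r,q=np.nonzero(m);return np.array([q.mean()+x0,r.mean()+y0]),cv2.minAreaRect(np.c_[q,r].astype(np.float32))
a,ra=cen(S,270,133,290,140);b,rb=cen(T,407,316,425,328)
print(a,b,ra,rb);print("tabtop",tri(S,a,T,b), plane(T,b,155))
P=lambda x,y:plane(T,(365+(x-400)/5,285+(y-300)/5),30)
p=[P(490,590),P(745,510),P(437,425),P(685,348)]
for i,j in((0,1),(2,3)):
    d=p[i]-p[j];print("block edge",np.linalg.norm(d),np.degrees(np.arctan2(-d[0],d[1])))
print("block centre",np.mean(p,0))
for i,j in (((406.8,322.6),(422.5,317.5)),):
    d=plane(T,i,155)-plane(T,j,155);print("tab",np.linalg.norm(d),np.degrees(np.arctan2(-d[0],d[1])))
# board yaw: both top edges by line-fit
g=T["img"].astype(int)
# hooks check, brass head
for c,(x0,y0,x1,y1) in((S,(328,228,340,244)),(T,(292,219,305,232))):
    v=cv2.cvtColor(c["img"],cv2.COLOR_BGR2HSV)[y0:y1,x0:x1];print(v[...,1]);print(v[...,2])
# board top surface, from bright wood mask near the line
v=cv2.cvtColor(T["img"],cv2.COLOR_BGR2HSV)
```

```text
[281.5  136.93] [415.12 321.45] ((11.515385627746582, 3.8769233226776123), (13.147682189941406, 1.8605209589004517), 7.125016689300537) ((8.150001525878906, 5.4499993324279785), (3.4785051345825195, 17.076295852661133), 71.56504821777344)
tabtop (array([ 419.56, -259.53,  152.45]), np.float64(1.5829539256177294)) [ 419.44 -258.14  155.  ]
block edge 124.29060574188986 17.63828249208773
block edge 121.73715863179596 17.754021117360008
block centre [ 419.8  -259.76   30.  ]
tab 33.87183176165723 18.299906831876484
[[ 19  13  14  11  52 102 111  91  87  84  90  85]
 [ 27   7  17  29  11  27  90 109 101  90  93  86]
 [ 42  20  14  22  23  11  28  64 108 105  98  79]
 [103  64  16   9  23  16  27  11  63 107  90  96]
 [ 84 109  71  19  25  14   5  28  10  45  99 112]
 [104 102 112  85  21  17  15  30  23  18  54  97]
 [ 97  97 109 106  79  50  20  21  31  10   8  29]
 [105  92  93 101 112  81  16  29  18  22  13  16]
 [102  96 111 155 149  92  12  16  26   9   8  22]
 [ 95  88  86 143 141 140  94  61  56  21  14   5]
 [105  92  82 143 152 147 144 125  99  90  18  18]
 [100  98  96 125 106
[... 1783 characters left out ...]
91  91  89  91  90  90  92 120 156 159]
 [ 93  95  93  95  93  92  93  93  92  93  93  93 121]
 [ 96  98  97  97  98  96  98  97  97  97  96  96  96]
 [ 96  97  95  94 102 113 107 100  96  93  97  93  96]
 [ 95  96  94  94 128 168 165 139 104  95  94  94  94]
 [ 97  95  96 103 134 166 172 156 125  99  95  96  94]
 [ 98  98  98  98 115 144 147 134 110  95  98  99  98]
 [ 98  97  99  97 132 168 151 110  91  97  99  99  99]
 [118 113 104 103 128 158 138  96 100 101  98 101 101]
 [183 172 136 114 100 113 125  93  97  97  98  96 100]
 [185 186 186 181 167 137 113 101 100  96  96  96  95]
 [187 187 185 185 185 185 183 169 141 121 111 105  98]
 [187 187 187 186 186 185 185 185 185 184 176 159 128]]
```

Measured values, checked against the text:

| Item | Measured | Expected |
|---|---|---|
| Tab top centre | (419.5, -258.5, 153–155) | z = 155 |
| Plate yaw | about 18° | – |
| Screw head | (615, -16, 148.6) | z = 150 |
| Board yaw | about -16.4° | – |

The first move swings round over the tin and jar, in an arc.

```bash
cat >> h.py <<'E'
def go(x,y,z,yaw=None):  # world target + direction (deg) of tool y -> tool-frame shift, turn
    from scipy.spatial.transform import Rotation as R
    s=env.state();r=R.from_euler("xyz",s["tcp_rot"]).as_matrix()
    d=r.T@(np.array([x,y,z])-s["eef_pos"]);a=np.degrees(np.arctan2(r[1,1],r[0,1]))
    print("pos",s["eef_pos"].round(1),"yaw",a.round(2),"shift",d.round(2),"turn",None if yaw is None else round(-(yaw-a),2),"F",s["ft_force"].round(2))
E
python3 -c "
from h import *
go(500,200,240,18);go(470,-60,240,18)"
```

```text
pos [214.7 586.9 233.5] yaw 69.9 shift [-400.86 -265.33   -6.47] turn 51.9 F [ 0.24 -0.19  0.31]
pos [214.7 586.9 233.5] yaw 69.9 shift [-462.02 -519.8    -6.4 ] turn 51.9 F [ 0.24 -0.19  0.31]
```

```bash
python3 -m crank '[[-400,-265,-6,52,95],[-400,-265,-6,52,95],[-400,-265,-6,52,95],[-400,-265,-6,52,95],[-400,-265,-6,52,95],[-400,-265,-6,52,95],[-400,-265,-6,52,95],[-400,-265,-6,52,95],[-400,-265,-6,52,95],[-400,-265,-6,52,95]]'; python3 -c "
from h import *
go(419.5,-259,240,18)"
```

```text
t: 1.13
eef_pos: [462.7, 249.7, 239.1]
tcp_rot: [3.141, -0.0, 1.883]
ft_force: [0.8, 0.2, 1.0]
opening: 0.995
grip_force: 0.0
pos [462.7 249.7 239.1] yaw 17.89 shift [-470.79 -197.37   -1.06] turn -0.11 F [0.8  0.2  0.98]
```

```bash
python3 -m crank '[[-471,-197,-1,0,95],[-471,-197,-1,0,95],[-471,-197,-1,0,95],[-471,-197,-1,0,95],[-471,-197,-1,0,95],[-471,-197,-1,0,95],[-471,-197,-1,0,95],[-471,-197,-1,0,95],[-471,-197,-1,0,95],[-471,-197,-1,0,95]]'; python3 -c "
from h import *
go(419.5,-259,240,18)"
```

```text
t: 1.97
eef_pos: [426.4, -165.7, 239.9]
tcp_rot: [3.141, 0.0, 1.883]
ft_force: [1.2, 0.3, -0.2]
opening: 0.996
grip_force: 0.0
pos [ 426.4 -165.7  239.9] yaw 17.89 shift [-86.65 -35.19  -0.09] turn -0.11 F [ 1.21  0.32 -0.16]
```

```bash
python3 -m crank '[[-150,-63,0,0,95],[-150,-63,0,0,95],[-150,-63,0,0,95],[-150,-63,0,0,95],[-150,-63,0,0,95]]' >/dev/null; python3 -c "
from h import *
go(419.5,-259,240,18)"
```

```text
pos [ 412.6 -331.4  239.4] yaw 17.68 shift [66.91 28.61 -0.76] turn -0.32 F [ 0.12  1.01 -0.42]
```

I guessed that second call before seeing the first one's result, and it overshot. At this height it did no harm, so I'm moving back.

```bash
python3 -m crank '[[35,14,0,0,95],[67,28.6,0,-0.3,95],[67,28.6,0,-0.3,95],[67,28.6,0,-0.3,95]]' >/dev/null; python3 -c "
from h import *
go(419.5,-259,148,18)
c=env.read_camera('top');cv2.imwrite('pics/t1.png',np.vstack([cv2.resize(c['img'][255:385,340:500],None,fx=4,fy=4)]))"
```

```text
pos [ 420.  -252.   239.9] yaw 18.33 shift [-6.52 -2.66 91.89] turn 0.33 F [ 0.03 -1.36 -0.2 ]
```

View pics/t1.png

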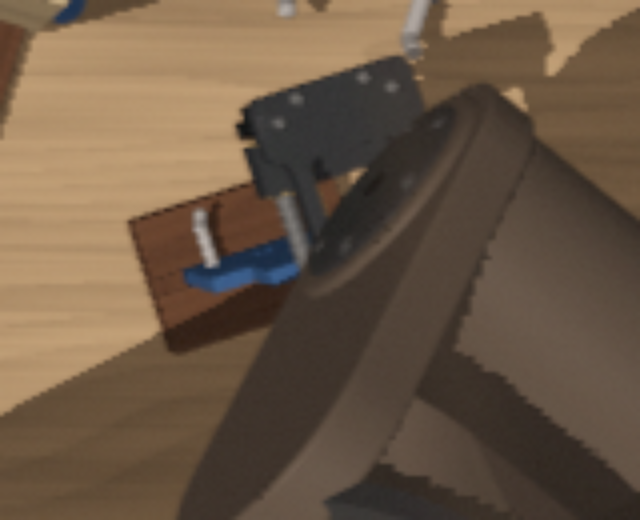

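The gripper is square over the tab, with the plate at about (415,320) between the fingers. Now I descend and grip.

```bash
python3 -m crank '[[-3,-1,25,0,95],[-3,-1,50,0,95],[-3,-1,70,0,95],[-3,-1,85,0,95],[-3,-1,92,0,95],[-3,-1,92,0,95],[-3,-1,92,0,95]]'; python3 -c "
from h import *
go(419.5,-259,148,18)"
```

```text
t: 3.35
eef_pos: [419.9, -257.0, 147.9]
tcp_rot: [3.142, -0.0, 1.888]
ft_force: [-0.6, 0.4, -0.0]
opening: 0.998
grip_force: 0.0
pos [ 419.9 -257.   147.9] yaw 18.17 shift [-1.8  -1.05 -0.13] turn 0.17 F [-0.62  0.43 -0.04]
```

```bash
python3 -m crank '[[-1.8,-0.5,0,0,40],[-1.8,-0.5,0,0,20],[-1.8,-0.5,0,0,0],[-1.8,-0.5,0,0,0],[-1.8,-0.5,0,0,0],[-1.8,-0.5,0,0,0],[-1.8,-0.5,0,0,0],[-1.8,-0.5,0,0,0],[-1.8,-0.5,0,0,0],[-1.8,-0.5,0,0,0]]'; python3 -c "
from h import *
go(419.5,-259,148,18)"
```

```text
t: 4.18
eef_pos: [419.9, -258.3, 147.6]
tcp_rot: [3.142, -0.0, 1.889]
ft_force: [-0.7, 0.2, 0.2]
opening: 0.354
grip_force: 0.0
pos [ 419.9 -258.3  147.6] yaw 18.2 shift [-0.59 -0.58 -0.4 ] turn 0.2 F [-0.75  0.21  0.22]
```

```bash
python3 -m crank '[[0,0,0,0,0],[0,0,0,0,0],[0,0,0,0,0],[0,0,0,0,0],[0,0,0,0,0],[0,0,0,0,0],[0,0,0,0,0],[0,0,0,0,0]]'; python3 -c "
from h import *
go(419.5,-259,280,18)"
```

```text
t: 4.85
eef_pos: [419.9, -258.3, 147.6]
tcp_rot: [3.141, -0.0, 1.888]
ft_force: [0.0, -0.1, -0.9]
opening: 0.082
grip_force: 30.0
pos [ 419.9 -258.3  147.6] yaw 18.2 shift [  -0.56   -0.58 -132.36] turn 0.2 F [ 0.03 -0.07 -0.9 ]
```

Gripped at 30 N with 7.8 mm opening. Next I lift straight up and fit the board's face line more precisely.

```bash
python3 -m crank '[[0,0,-10,0,0],[0,0,-30,0,0],[0,0,-60,0,0],[0,0,-95,0,0],[0,0,-130,0,0],[0,0,-165,0,0],[0,0,-190,0,0],[0,0,-200,0,0],[0,0,-200,0,0]]'
python3 - <<'E'
from h import *
np.set_printoptions(precision=2,suppress=True)
T=env.read_camera("top");S=env.read_camera("scene")
v=cv2.cvtColor(T["img"],cv2.COLOR_BGR2HSV)
def fit(c,cols,r0,r1,lab):
    h=cv2.cvtColor(c["img"],cv2.COLOR_BGR2HSV)
    P=[]
    for x in cols:
        q=h[r0:r1,x,2].astype(float); g=q[:-1]; 
        i=np.argmax((q[2:]-q[:-2])); 
        w=np.clip(np.gradient(q)[max(i-1,0):i+4],0,None);P.append((x,r0+(w*np.arange(max(i-1,0),i+4)).sum()/w.sum()))
    l=cv2.fitLine(np.array(P,np.float32),cv2.DIST_HUBER,0,.01,.01).ravel();return l
# face top edge in top view: dark shadow above (lower row no.) -> bright top surface
l=fit(T,[x for x in range(280,350) if not 293<x<302],208,252,"")
f=lambda x:(x,l[3]+(x-l[2])*l[1]/l[0])
A=plane(T,f(285),186);B=plane(T,f(345),186);d=A-B
print(f(285),f(345),A,B,"yaw",np.degrees(np.arctan2(d[1],d[0]))-90)
n=np.array([d[1],-d[0],0])/np.linalg.norm(d)
for nm,p in(("head",np.array([615.1,-16.3,148.6])),):print("head dist from face",(p-A)@n, "n",n)
print("head tri",tri(S,(332.8,237.3),T,(298,223.6)))
go(640,-30,345,-16.4)
E
```

```text
t: 5.6
eef_pos: [420.2, -258.5, 349.1]
tcp_rot: [3.14, 0.003, 1.889]
ft_force: [-0.0, -0.2, -2.9]
opening: 0.085
grip_force: 30.0
(285, np.float32(225.20671)) (345, np.float32(243.80104)) [606.67   8.1  186.  ] [ 571.53 -111.93  186.  ] yaw -16.31591837957373
head dist from face 14.944031441427471 n [ 0.96 -0.28  0.  ]
head tri (array([616.52, -16.7 , 151.06]), np.float64(0.21558341828160024))
pos [ 419.5 -258.   346.1] yaw 18.2 shift [147.74 280.67   1.11] turn 34.6 F [ 0.03 -0.23 -1.5 ]
```

```bash
python3 -c "
from h import *
go(649.4,-26.3,350,-16.3)"; python3 -m crank '[[20,25,-2,5,0],[45,60,-2,11,0],[75,95,-2,17,0],[105,130,-2,23,0],[130,165,-2,29,0],[148,200,-2,34.5,0],[150,235,-2,34.5,0],[152,265,-2,34.5,0],[152,282,-2,34.5,0],[152,287,-2,34.5,0]]'; python3 -c "
from h import *
go(649.4,-26.3,350,-16.3)"
```

```text
pos [ 419.5 -258.   346.1] yaw 18.2 shift [148.33 290.75  -3.89] turn 34.5 F [ 0.03 -0.23 -1.5 ]
t: 6.53
eef_pos: [646.7, -22.7, 345.6]
tcp_rot: [-3.137, 0.0, 1.288]
ft_force: [-0.1, -0.4, -1.5]
opening: 0.081
grip_force: 30.0
pos [646.7 -22.7 345.6] yaw -16.19 shift [-2.68  3.53 -4.4 ] turn 0.11 F [-0.06 -0.42 -1.55]
```

```bash
python3 -m crank '[[-2.7,3.5,0,0.1,0],[-2.7,3.5,25,0.1,0],[-2.7,3.5,50,0.1,0],[-2.7,3.5,75,0.1,0],[-2.7,3.5,95,0.1,0],[-2.7,3.5,108,0.1,0],[-2.7,3.5,113,0.1,0],[-2.7,3.5,113,0.1,0],[-2.7,3.5,113,0.1,0]]'
python3 - <<'E'
from h import *
go(649.4,-26.3,232.6,-16.3)
S=env.read_camera("scene");T=env.read_camera("top")
cv2.imwrite("pics/s2.png",np.hstack([cv2.resize(S["img"][180:300,270:370],None,fx=4,fy=4,interpolation=2),cv2.resize(T["img"][160:280,240:340],None,fx=4,fy=4,interpolation=2)]))
E
```

```text
t: 7.28
eef_pos: [647.3, -28.5, 237.1]
tcp_rot: [3.141, -0.0, 1.284]
ft_force: [0.3, -0.1, -1.9]
opening: 0.082
grip_force: 30.0
pos [647.3 -28.5 237.1] yaw -16.44 shift [2.68 1.35 4.53] turn -0.14 F [ 0.32 -0.11 -1.9 ]
```

View pics/s2.png

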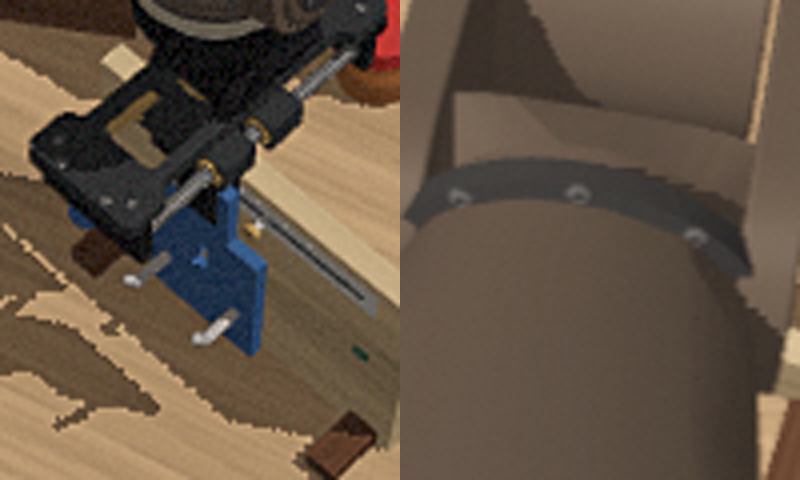

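The scene view shows the plate in front of the board, with the keyhole near scene (320,244) and the head near (332.8,237.5). The arm hides the top view. I'll zoom in on the plate edge to measure the plate's offset from the TCP.

Run:
```python
from h import *
go(649.4,-26.3,232.6,-16.3)
S=env.read_camera("scene")
a=cv2.resize(S["img"][220:275,298:346],None,fx=10,fy=10,interpolation=cv2.INTER_CUBIC)
a=np.clip(a.astype(float)*1.6,0,255).astype(np.uint8)
for i in range(0,48,10):cv2.putText(a,str(298+i),(i*10,8),0,.3,(255,255,255))
for i in range(0,55,10):cv2.putText(a,str(220+i),(0,i*10+5),0,.3,(255,255,255))
cv2.imwrite("pics/s3.png",a)
```

```text
pos [647.7 -28.2 237.8] yaw -16.42 shift [2.29 1.05 5.19] turn -0.12 F [ 0.79  0.02 -0.95]
```

View pics/s3.png

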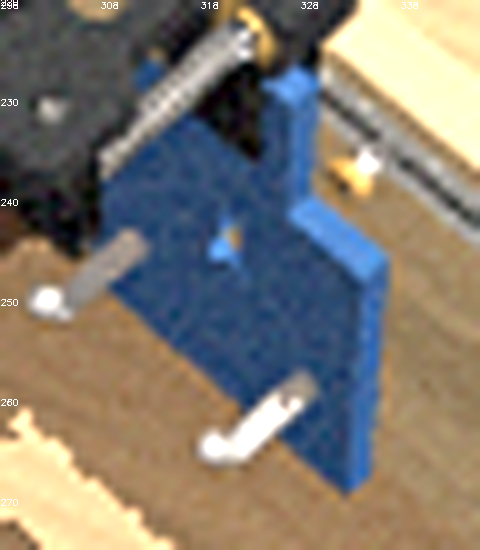

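The plate's right edge is clear. The front bottom corner is at (332.2,268.9), the back bottom corner at (334.4,268), and the shoulder corners are at (333.4,247) and (336.2,244.7). The tab foot is at (326.7,240.9) and the brass head at about (332.5,237.4).

Run:
```python
from h import *
np.set_printoptions(precision=1,suppress=True)
S=env.read_camera("scene");s=env.state();t=s["eef_pos"]
n=np.array([np.cos(np.radians(-16.4)),np.sin(np.radians(-16.4))]);u=np.array([-n[1],n[0]])
zb=t[2]-137.6
for px,X,Y,Z in(((332.2,268.9),4,40,0),((334.4,268),-4,40,0),((333.4,247),4,40,100),((336.2,244.7),-4,40,100),((326.7,240.9),4,18,100)):
    q=plane(S,px,zb+Z)[:2]-t[:2];print("plate pt: n err %.1f u err %.1f"%(q@n-X,q@u-Y))
for px in((332.5,237.4),(332.8,237.3)):
    q=plane(S,px,150)[:2]-t[:2];print("head rel TCP n,u",q@n,q@u,plane(S,px,150))
```

```text
plate pt: n err 0.8 u err -1.8
plate pt: n err 3.7 u err 0.2
plate pt: n err 1.0 u err -2.6
plate pt: n err 0.9 u err -2.2
plate pt: n err 0.2 u err -0.7
head rel TCP n,u -32.91285134185127 1.1891556893317679 [616.5 -17.5 150. ]
head rel TCP n,u -33.56666603444954 1.4874877307232484 [616. -17. 150.]
```

Consistent: the plate sits about 1.6 mm low in u relative to the TCP, and the head is +1.3 mm, so I shift +2.9 mm along tool x (u). I also go down 5.2 mm and close in by 22 mm, which stops short of the head.

```bash
python3 -m crank '[[2.9,-5,5.2,0,0],[2.9,-12,5.2,0,0],[2.9,-18,5.2,0,0],[2.9,-22,5.2,0,0],[2.9,-22,5.2,0,0],[2.9,-22,5.2,0,0],[2.9,-22,5.2,0,0]]'
python3 - <<'E'
from h import *
np.set_printoptions(precision=2,suppress=True)
go(625,-26.3,232.6,-16.3)
S=env.read_camera("scene")
a=cv2.resize(S["img"][220:275,298:346],None,fx=10,fy=10,interpolation=cv2.INTER_CUBIC)
a=np.clip(a.astype(float)*1.6,0,255).astype(np.uint8)
cv2.imwrite("pics/s4.png",a)
E
```

```text
t: 8.07
eef_pos: [627.5, -18.8, 231.7]
tcp_rot: [3.141, -0.0, 1.285]
ft_force: [-0.1, 0.1, -0.7]
opening: 0.081
grip_force: 30.0
pos [627.5 -18.8 231.7] yaw -16.4 shift [-7.88 -0.3  -0.92] turn -0.1 F [-0.08  0.13 -0.72]
```

View pics/s4.png

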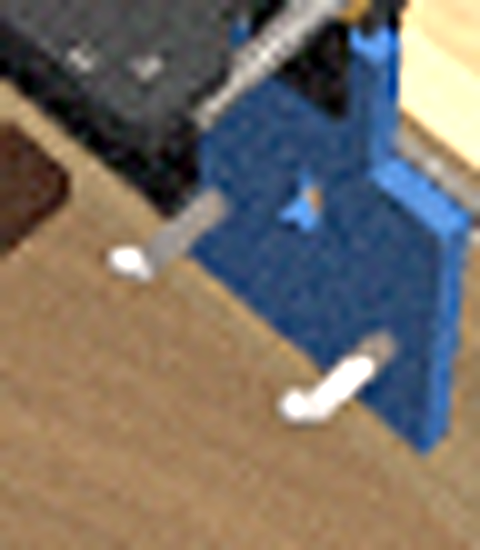

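The plate is in front of the head, which is now hidden as expected. Next is a guarded approach in small steps, watching the force.

```bash
for i in 1; do python3 -m crank '[[-0.3,-2,-0.9,0,0],[-0.3,-4,-0.9,0,0],[-0.3,-4.5,-0.9,0,0],[-0.3,-4.5,-0.9,0,0]]'; done; python3 -m crank '[[0,-0.7,0,0,0],[0,-1,0,0,0]]'|grep -E "pos|force:"; python3 -m crank '[[0,-0.7,0,0,0],[0,-1,0,0,0]]'|grep -E "pos|force:"
```

```text
t: 8.45
eef_pos: [622.8, -17.8, 232.4]
tcp_rot: [-3.142, -0.0, 1.285]
ft_force: [0.8, 0.5, -1.5]
opening: 0.083
grip_force: 30.0
eef_pos: [622.0, -17.5, 232.3]
ft_force: [0.0, -0.7, -1.5]
grip_force: 30.0
eef_pos: [620.9, -17.2, 232.3]
ft_force: [-0.6, -0.5, -2.6]
grip_force: 30.0
```

```bash
python3 -m crank '[[0,-0.7,0,0,0],[0,-1,0,0,0]]'|grep -E "pos|force:"
```

```text
eef_pos: [620.0, -17.0, 232.3]
ft_force: [-0.7, 0.3, -1.7]
grip_force: 30.0
```

```bash
python3 -m crank '[[0,-0.7,0,0,0],[0,-1,0,0,0]]'|grep -E "pos|force:"
```

```text
eef_pos: [619.0, -16.7, 232.4]
ft_force: [0.2, -0.1, -0.8]
grip_force: 30.0
```

```bash
python3 -m crank '[[0,-0.7,0,0,0],[0,-1,0,0,0]]'|grep -E "pos|force:"
```

```text
eef_pos: [618.1, -16.4, 232.3]
ft_force: [-0.1, 0.7, -2.1]
grip_force: 30.0
```

```bash
python3 -m crank '[[0,-0.7,0,0,0],[0,-1,0,0,0]]'|grep -E "pos|force:"
```

```text
eef_pos: [617.1, -16.1, 232.4]
ft_force: [0.2, 0.0, -1.6]
grip_force: 30.0
```

```bash
python3 -m crank '[[0,-0.8,0,0,0],[0,-1.6,0,0,0],[0,-2,0,0,0]]'|grep -E "pos|force:"
```

```text
eef_pos: [615.2, -15.5, 232.4]
ft_force: [0.5, 0.7, -1.1]
grip_force: 30.0
```

```bash
python3 -m crank '[[0,-0.8,0,0,0],[0,-1.6,0,0,0],[0,-2,0,0,0]]'|grep -E "pos|force:"
```

```text
eef_pos: [613.3, -15.0, 232.4]
ft_force: [-0.4, 0.1, -1.9]
grip_force: 30.0
```

```bash
python3 -m crank '[[0,-0.8,0,0,0],[0,-1.6,0,0,0],[0,-2,0,0,0]]'|grep -E "pos|force:"
```

```text
eef_pos: [611.4, -14.4, 232.4]
ft_force: [0.4, -0.2, -1.1]
grip_force: 30.0
```

No force, 10 mm beyond where the head's front is, so the opening is over the head. Now I creep towards the board face.

```bash
python3 -m crank '[[0,-0.7,0,0,0],[0,-1.4,0,0,0],[0,-1.5,0,0,0]]'|grep -E "pos|force:"
```

```text
eef_pos: [609.9, -14.0, 232.3]
ft_force: [-0.4, 0.2, -1.5]
grip_force: 30.0
```

```bash
python3 -m crank '[[0,-0.5,0,0,0],[0,-0.7,0,0,0]]'|grep -E "pos|force:"
```

```text
eef_pos: [609.3, -13.8, 232.4]
ft_force: [-0.0, 0.6, -1.3]
grip_force: 30.0
```

```bash
python3 -m crank '[[0,-0.5,0,0,0],[0,-0.7,0,0,0]]'|grep -E "pos|force:"
```

```text
eef_pos: [608.6, -13.6, 232.4]
ft_force: [0.5, -0.2, -1.2]
grip_force: 30.0
```

```bash
python3 -m crank '[[0,-0.5,0,0,0],[0,-0.7,0,0,0]]'|grep -E "pos|force:"
```

```text
eef_pos: [607.9, -13.4, 232.3]
ft_force: [0.3, 0.8, -1.4]
grip_force: 30.0
```

```bash
python3 -m crank '[[0,-0.4,0,0,0],[0,-0.5,0,0,0]]'|grep -E "pos|force:"
```

```text
eef_pos: [607.7, -13.3, 232.3]
ft_force: [2.0, -0.8, -3.1]
grip_force: 30.0
```

```bash
python3 -m crank '[[0,-0.4,0,0,0],[0,-0.5,0,0,0]]'|grep -E "pos|force:"
```

```text
eef_pos: [607.5, -13.3, 232.4]
ft_force: [4.1, -0.7, -4.2]
grip_force: 30.0
```

Contact with the board face came at 42.6 mm of travel (43 predicted). I back off slightly and slide down by feel.

```bash
python3 -m crank '[[0,0.8,0,0,0],[0,0.8,0,0,0],[0,0.8,1,0,0],[0,0.8,2,0,0],[0,0.8,3,0,0]]'|grep -E "pos|force:"
```

```text
eef_pos: [607.8, -13.4, 229.4]
ft_force: [0.4, -0.5, -0.5]
grip_force: 30.0
```

```bash
python3 -m crank '[[0,0,0.8,0,0],[0,0,1.6,0,0],[0,0,2,0,0]]'|grep -E "pos|force:"
```

```text
eef_pos: [607.8, -13.4, 227.3]
ft_force: [0.9, -0.2, -0.5]
grip_force: 30.0
```

```bash
python3 -m crank '[[0,0,0.8,0,0],[0,0,1.6,0,0],[0,0,2,0,0]]'|grep -E "pos|force:"
```

```text
eef_pos: [607.8, -13.4, 225.2]
ft_force: [1.3, -0.6, -1.2]
grip_force: 30.0
```

```bash
python3 -m crank '[[0,0,0.8,0,0],[0,0,1.6,0,0],[0,0,2,0,0]]'|grep -E "pos|force:"
```

```text
eef_pos: [607.8, -13.4, 223.2]
ft_force: [0.3, 0.2, -0.5]
grip_force: 30.0
```

```bash
python3 -m crank '[[0,0,0.8,0,0],[0,0,1.6,0,0],[0,0,2,0,0]]'|grep -E "pos|force:"
```

```text
eef_pos: [607.8, -13.4, 221.2]
ft_force: [1.5, -0.1, -1.3]
grip_force: 30.0
```

```bash
python3 -m crank '[[0,0,0.8,0,0],[0,0,1.6,0,0],[0,0,2,0,0]]'|grep -E "pos|force:"
```

```text
eef_pos: [607.8, -13.4, 219.2]
ft_force: [0.3, -0.4, -0.6]
grip_force: 30.0
```

```bash
python3 -m crank '[[0,0,0.8,0,0],[0,0,1.6,0,0],[0,0,2,0,0]]'|grep -E "pos|force:"
```

```text
eef_pos: [607.8, -13.4, 217.3]
ft_force: [0.5, -1.0, -0.4]
grip_force: 30.0
```

```bash
python3 -m crank '[[0,0,0.8,0,0],[0,0,1.6,0,0],[0,0,2,0,0]]'|grep -E "pos|force:"
```

```text
eef_pos: [607.8, -13.4, 215.2]
ft_force: [0.7, -0.2, -0.5]
grip_force: 30.0
```

```bash
python3 -m crank '[[0,0,0.8,0,0],[0,0,1.6,0,0],[0,0,2,0,0]]'|grep -E "pos|force:"
```

```text
eef_pos: [607.8, -13.4, 213.2]
ft_force: [1.5, 0.1, -0.7]
grip_force: 30.0
```

```bash
python3 -m crank '[[0,0,0.5,0,0],[0,0,1,0,0]]'|grep -E "pos|force:"
```

```text
eef_pos: [607.8, -13.4, 212.3]
ft_force: [1.8, -1.1, -0.9]
grip_force: 30.0
```

```bash
python3 -m crank '[[0,0,0.5,0,0],[0,0,1,0,0]]'|grep -E "pos|force:"
```

```text
eef_pos: [607.8, -13.4, 211.3]
ft_force: [1.3, -0.4, -1.6]
grip_force: 30.0
```

```bash
python3 -m crank '[[0,0,0.4,0,0],[0,0,0.7,0,0]]'|grep -E "pos|force:"
```

```text
eef_pos: [607.8, -13.4, 210.6]
ft_force: [1.1, -0.7, 0.0]
grip_force: 30.0
```

```bash
python3 -m crank '[[0,0,0.3,0,0],[0,0,0.5,0,0]]'|grep -E "pos|force:"
```

```text
eef_pos: [607.8, -13.4, 210.4]
ft_force: [0.1, -0.3, 4.0]
grip_force: 30.0
```

```bash
python3 -m crank '[[0,0,0.3,0,0],[0,0,0.4,0,0]]'|grep -E "pos|force:"
```

```text
eef_pos: [607.9, -13.4, 210.3]
ft_force: [-1.3, 0.1, 6.3]
grip_force: 30.0
```

Home: upward force at z = 210.4, as predicted. I ease off, open, then lift away.

```bash
python3 -m crank '[[0,0,-0.5,0,0],[0,0,-0.5,0,4],[0,0,-0.5,0,15],[0,0,-0.5,0,30],[0,0,-0.5,0,30],[0,0,-0.5,0,30],[0,0,-0.5,0,30]]'; python3 -m crank '[[0,0,-5,0,30],[0,0,-15,0,30],[0,0,-30,0,30],[0,0,-60,0,30],[0,0,-95,0,30],[0,0,-120,0,30],[0,0,-120,0,30]]'
```

```text
t: 15.12
eef_pos: [607.7, -13.4, 210.1]
tcp_rot: [-3.141, -0.0, 1.285]
ft_force: [-0.2, 1.0, 0.2]
opening: 0.305
grip_force: 0.0
t: 15.7
eef_pos: [609.0, -13.5, 336.9]
tcp_rot: [3.132, -0.002, 1.285]
ft_force: [1.4, -0.5, -0.1]
opening: 0.314
grip_force: 0.0
```

Back the arm off towards the robot so both cameras can see, then check.

```bash
python3 -m crank '[[0,-40,0,0,30],[0,-80,0,0,30],[0,-120,0,0,30],[0,-150,0,0,30],[0,-150,0,0,30],[0,-150,0,0,30]]' >/dev/null
python3 - <<'E'
from h import *
go(600,0,300,-16)
S=env.read_camera("scene");T=env.read_camera("top")
cv2.imwrite("pics/s5.png",np.hstack([cv2.resize(S["img"][180:300,270:370],None,fx=4,fy=4,interpolation=2),cv2.resize(T["img"][160:280,240:340],None,fx=4,fy=4,interpolation=2)]))
E
```

```text
pos [463.1  29.3 331.3] yaw -16.36 shift [ 10.41 139.56  31.61] turn -0.36 F [ 0.78 -0.41  0.65]
```

View pics/s5.png

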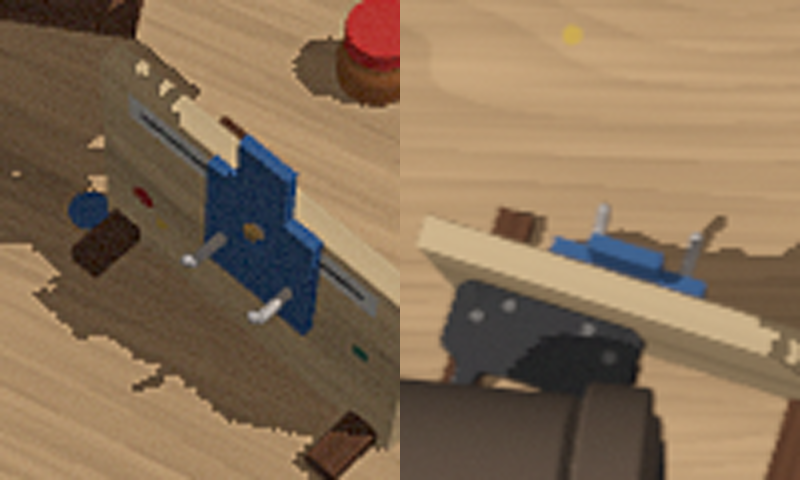

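Both views show the plate flat and upright on the board, hooks outwards. The brass head is in front of the slot (scene crop (253,232)), and the gripper is clear. Handing in.

```bash
python3 -m crank '[[0,0,0,0,30],[0,0,0,0,30],[0,0,0,0,30]]'|head -1; python3 -c "
from cell import env
print(env.job_done())"
```

```text
t: 16.55
the job is handed in; nothing more can be done
None
```

The blue hook plate is hanging fully home on the brass-headed screw, upright and flat with hooks outwards; measured contact forces stayed under about 7 N, and the job was handed in at about 16.6 s, though no verdict was returned.

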